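# Step the filter wheel round to green and start the reading

## Task

Push the tabs of the filter wheel round with the fingertips, either way, until the green tab has clicked in at the index pointer, then press the round grey key all the way down and let it come up again. Only push and press, gently: pinch and lift nothing, do not shove the filter unit along, do not press the key before green is set, and leave the cups, bottle, beaker and tube round it where they stand.

Things in the scene. Friction and masses are not known exactly. Their poses are not given: they have to be found in the camera images.
- filter_unit: Filter unit: heavy (2.3 to 3.5 kg) loose white box, 200 mm (x, centred) by 265 mm (y from -145 to +120) by 28 mm high; it carries the filter wheel, a reading head and a grey key. Origin on the worktop under the wheel's axis, z up, y towards the index pointer. Under the tabs its top, 28 mm high, is free but for a drum of 47 mm radius about the axis.
- axis (a point): The wheel's axis, 60 mm above the worktop, the middle height of the tabs. The wheel is a metal disc of 60 mm radius, 50 to 58 mm high, with five coloured filters; outside each stands a tab of the same colour, an upright block 10 mm wide, 58 to 88 mm from the axis, 48 to 72 mm high.
- head (a point): Middle of the top of the reading head, a black cylinder of 34 mm diameter, 74 to 100 mm high, fixed over the filter at the index, 40 mm from the axis. A black arm 16 mm wide, 86 to 98 mm high, joins it to the post.
- post (a point): Top of the fixed steel post that carries the head: 16 to 22 mm thick (32 mm at its foot), 101 mm high, 105 mm from the axis, 45 degrees clockwise (from above) from the index pointer. Keep the fingers clear of it.
- index (a point): A point on the line from the axis to the index pointer, 84 mm from the axis, 60 mm above the worktop. The pointer is a black block with a white line, 10 mm wide, 95 to 115 mm from the axis, up to 41 mm high. The tab in line with it belongs to the filter under the reading head.
- green_tab (a point): Middle of the green tab, 73 mm from the wheel's axis, 60 mm above the worktop; it turns with the wheel.
- wheel (a joint): Turn of the wheel in rad, growing anticlockwise from above, no stops. 0 or a full turn (6.283) = green tab at the pointer. Tabs anticlockwise from above: green, yellow, red, white, blue, 1.257 rad apart. It clicks into these five positions: past half-way a spring carries it on to the next, and it rests within about 0.05 rad. Turning takes about 3 N at a tab.
- read_key (a joint): Travel of the round grey key in m: 0 up, 0.005 fully down (about 4 N); it springs back up.
- read_key_top (a point): Middle of the top of the round grey key: 24 mm diameter, 49 mm above the worktop, in a black collar of 40 mm diameter, 40 mm high; pressed straight down. 120 mm from the wheel's axis, on the side away from the pointer.
- sample_cup_0: A bystander, loose: red-lidded sample cup, 35x43x24 mm. Origin at the centre of its underside.
- sample_cup_2: A bystander, loose: blue-lidded sample cup, 35x43x24 mm. Origin at the centre of its underside.
- drop_bottle: A bystander, loose: brown dropper bottle, 30 mm across, 78 mm tall, white cap. Origin at the centre of its underside.
- beaker_100: A bystander, loose: beaker, clear, 59 mm across, 82 mm tall. Origin at the centre of its underside.
- tube_clear: A bystander, loose: blue-capped tube, clear, 36 mm across, 118 mm tall, standing upright. Origin at the centre of its underside.

How it is judged:
On the way, in this order (a step that is already met when the one before it is completed fails the run):
1. the green tab is at the index pointer ((value of joint wheel between -0.12 and 0.12 rad or value of joint wheel between 6.1632 and 6.4032 rad or value of joint wheel between -6.4032 and -6.1632 rad or value of joint wheel between 12.4464 and 12.6864 rad)), for 0.3 s.
2. the grey key is pressed down with green still set (value of joint read_key above 0.0038 m and (value of joint wheel between -0.12 and 0.12 rad or value of joint wheel between 6.1632 and 6.4032 rad or value of joint wheel between -6.4032 and -6.1632 rad or value of joint wheel between 12.4464 and 12.6864 rad)), for 0.05 s.
At the end, for the whole second after the job is handed in: The wheel is at rest with the green tab within 0.12 rad (7 degrees) of the index pointer, the key is up again, the filter unit stands within 20 mm of where it stood, and the bystanders stand upright within 30 mm of where they stood ((value of joint wheel between -0.12 and 0.12 rad or value of joint wheel between 6.1632 and 6.4032 rad or value of joint wheel between -6.4032 and -6.1632 rad or value of joint wheel between 12.4464 and 12.6864 rad) and velocity of joint wheel between -0.05 and 0.05 rad/s and value of joint read_key below 0.001 m and distance of filter_unit from where it was at the start of the episode below 0.02 m and angle between filter_unit's own z axis and vertical below 0.05 rad and distance of each of sample_cup_0, sample_cup_2, drop_bottle, beaker_100, tube_clear from where it was at the start of the episode below 0.03 m and angle between each of sample_cup_0, sample_cup_2, drop_bottle, beaker_100, tube_clear's own z axis and vertical below 0.2 rad); the robot touches nothing.
It fails at once if the key pressed before green is set (value of joint read_key above 0.0025 m and not (value of joint wheel between -0.12 and 0.12 rad or value of joint wheel between 6.1632 and 6.4032 rad or value of joint wheel between -6.4032 and -6.1632 rad or value of joint wheel between 12.4464 and 12.6864 rad)).
It fails at once if the filter unit shoved along or lifted (20 mm) (distance of filter_unit from where it was at the start of the episode above 0.02 m).
It fails at once if a bystander lifted, carried or pushed away (30 mm) (distance of any of sample_cup_0, sample_cup_2, drop_bottle, beaker_100, tube_clear from where it was at the start of the episode above 0.03 m).
It fails at once if the wheel pinched or pushed roughly (over 25 N) (contact force between the fingers and wheel above 25 N).
It also fails if it takes over 58 s, if anything falls off the work surface, if the arm or the gripper's body presses on something with over 40 N, if the wrist force passes 120 N, or if a joint passes its speed limit or range.

## Robot

A 7-joint arm with a two-finger parallel gripper is mounted at the origin on a cart in front of the work surface, level with it; the furniture and walls round the work are solid. World frame = base frame: x ahead of the robot, y to its left, z up, the work surface at z = 0. Lengths are in m, angles in rad, forces in N, time in s.
With the tool pointing down it reaches from about 0.4 to 0.85 m from the base axis. Payload 4.5 kg.
Tool frame: the origin (TCP) lies at the very end of the fingers, on their centre line; the grasp point (between the pads) lies 19 mm behind it; z points along the fingers, x is the direction in which the jaws open and shut, and the axes are right-handed (so a half turn about z gives the same grasp; the last joint's range is limited). The gripper opens to 88 mm and grips with 3 to 60 N. Pads are 18 mm wide; open, the fingers measure 123 mm over their backs; the gripper's body (75 mm by 187 mm) begins 45 mm behind the grasp point.
Start: joints at [1.189, 0.689, -0.195, 1.565, 0.157, 0.902, -0.215], TCP at [0.252, -0.572, 0.239] pointing down, gripper open.
Joint ranges: [-3.01, 3.01], [-0.46, 2.08], [-1.47, 1.51], [0.13, 2.56], [-1, 4.14], [0.04, 2.09], [-2.66, 2.66]. Speed limits (rad/s): [2.57, 2.57, 3.14, 3.14, 3.14, 3.14, 3.14].

## Interface

Orientations are given as a unit quaternion [x, y, z, w].
In Python, from plant import * gives the robot as it stands.
- The arm moves only by the tool apply_moves, never from a script. Its argument "series" is a list of rows, each an object of numbers: "x", "y", "z": the shift along the tool's x, y, z in units of 80 cm (1.0 is 80 cm); "wx", "wy", "wz": the turn, a rotation vector about the tool's x, y, z in units of pi rad (1.0 is pi rad); "fingers": the opening, from -1 (shut) to 1 (fully open), so that 0 is half open. In form: [{"x": .., "y": .., "z": .., "wx": .., "wy": .., "wz": .., "fingers": ..}, ...]. A call has 1 to 8 rows; each row shifts and turns the pose as measured when the row begins, along the tool's axes as they then stand; what a row does not reach is not made up. A row lasts 1/8 s, in which the tool goes at most 62.5 mm and 10.7 degrees, less where a joint would pass 70% of its speed; a pose out of reach is approached as far as the arm can. A call with a number of a shift or a turn outside -1 to 1 is refused whole. A call with a gripper value outside its range is refused whole. The fingers move at their own pace and stop on an object; "force" is the grip in N (left out, the last holds). Time passes only in rows, so rows that do not move let the fingers close. It gives the time, the measured TCP pose, the force and the opening at its end, in the units of the state.
- get_state(): the state, without advancing time (a new reading comes with each control period).
- snapshot(name): name is "scene" or "top" or "wrist"; returns (picture, depth): 384x512x3 uint8, red, green, blue; 384x512 float32, m along the optical axis (not along the pixel's ray), 0 where there is no reading.
- camera_model(name): a dict with "camera_matrix" (3x3 intrinsics, pixels), "dist_coeffs" ([k1, k2, p1, p2, k3] as OpenCV has them; the pictures are not rectified), "world_from_camera" (4x4, takes a point from camera to world coordinates). Camera axes: x right, y up, looking along -z (the intrinsics and any distortion apply to the point x, -y, -z); pixel columns grow to the right and rows downward; lengths in m; the calibration is good to about 2 mm. A picture is of the moment at which its call begins: read the wrist's pose just before it. camera_model takes no time and is no camera call; for the wrist camera it gives the pose at the moment of the call.
- finish_job(): hands the job in, once; it reports no verdict.
The state is a dict: "clock": time; "q": joint angles; "qd": joint speeds; "joint_torque": joint torques, N m; "tool_pos": TCP position; "eef_rot": TCP orientation; "contact_force": force on the tool from outside, world axes, zero at the start; "moment": the same for the moment, N m; "opening": opening from 0.0 (shut) to 1.0 (fully open).
Only numpy, scipy, OpenCV 4.12 (cv2) and the standard library are available. Lean on these libraries where they do the work, as an engineer would, in place of code of your own. Each camera call takes 0.05 s, during which the arm holds its last target. There are 200 camera calls.

## Working session

There is one attempt and no reset: what is moved stays moved. The work goes in short steps, Python scripts to look and compute and a tool call to move; the robot and the scene stay as the last step left them, time stands still between calls to the robot, and variables do not carry over. Pictures are saved under pics/ and viewed, about 8 in all and at most 12, crops included, and the job is handed in when it is done.

Besides the shell and the picture viewer there is one more tool, called after "Request:" as a command line: name --argument value ..., lists and objects as JSON in quotes. apply_moves: Moves the arm, as the interface text tells. Its arguments: {"type":"object","properties":{"series":{"type":"array","items":{"type":"object","properties":{"x":{"type":"number"},"y":{"type":"number"},"z":{"type":"number"},"wx":{"type":"number"},"wy":{"type":"number"},"wz":{"type":"number"},"fingers":{"type":"number"}}}},"force":{"type":"number"}},"required":["series"]}

```bash
mkdir -p pics; ls
python3 - <<'E'
from plant import *
import cv2,numpy as np
s=get_state(); print({k:np.round(v,3) for k,v in s.items()})
a,da=snapshot("scene"); b,db=snapshot("top")
cv2.imwrite("pics/scene.png",a[:,:,::-1]); cv2.imwrite("pics/top.png",b[:,:,::-1])
np.savez("s0.npz",a=a,da=da,b=b,db=db)
for n in("scene","top","wrist"): print(n,camera_model(n))
E
```

```text
pics
{'clock': np.float64(0.0), 'q': array([ 1.189,  0.69 , -0.195,  1.566,  0.157,  0.902, -0.215]), 'qd': array([ 0.001, -0.   , -0.001,  0.001, -0.001,  0.001, -0.001]), 'joint_torque': array([-0.0000e+00, -5.2755e+01, -1.2670e+00, -1.5343e+01, -5.3000e-02,
        7.0000e-03,  0.0000e+00]), 'tool_pos': array([ 0.252, -0.571,  0.238]), 'eef_rot': array([ 0.838, -0.546, -0.001, -0.   ]), 'contact_force': array([-0.617,  1.222, -0.56 ]), 'moment': array([ 0.018,  0.041, -0.041]), 'opening': np.float64(1.0)}
scene {'camera_matrix': array([[386.45405085,   0.        , 261.85958861],
       [  0.        , 386.45405085, 193.07564083],
       [  0.        ,   0.        ,   1.        ]]), 'dist_coeffs': array([-0.08477859,  0.        ,  0.        ,  0.        ,  0.        ]), 'world_from_camera': array([[-0.57860801,  0.44356605, -0.68444279, -0.00183244],
       [-0.81560488, -0.3159178 ,  0.48475213,  0.23444723],
       [-0.00120807,  0.83871634,  0.5445672 ,  0.5607517 ],
       [ 0.        ,  0.        ,  0.        ,  1.        ]])}
top {'camera_matrix': array([[491.58242918,   0.   
[... 412 characters left out ...]
7561],
       [ 0.        ,  0.        ,  0.        ,  1.        ]])}
wrist {'camera_matrix': array([[311.70976745,   0.        , 254.11290274],
       [  0.        , 311.70976745, 189.09594449],
       [  0.        ,   0.        ,   1.        ]]), 'dist_coeffs': array([-0.03212519,  0.        ,  0.        ,  0.        ,  0.        ]), 'world_from_camera': array([[ 4.03542349e-01,  8.67512592e-01,  2.90818630e-01,
         3.26800841e-01],
       [-9.14960606e-01,  3.82897761e-01,  1.27422111e-01,
        -5.37072346e-01],
       [-8.13516983e-04, -3.17507808e-01,  9.48255309e-01,
         3.84980831e-01],
       [ 0.00000000e+00,  0.00000000e+00,  0.00000000e+00,
         1.00000000e+00]])}
```

View pics/top.png

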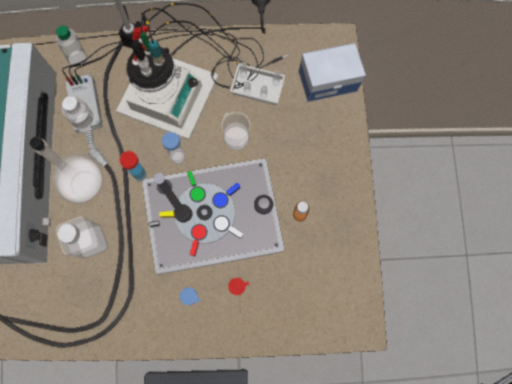

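View pics/scene.png

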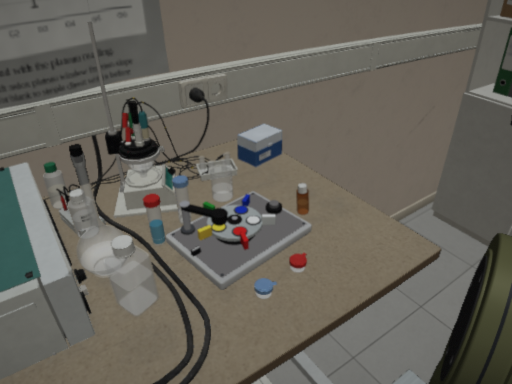

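The top view shows the wheel near (204,212), the pointer at (155,223), the key at (263,204) and the post at (160,180). Yellow is at the pointer, and green at (191,178) is one step clockwise of it. The red tab at (195,248) is free on the robot's side, so I will push it anticlockwise by one step.

```bash
cat > h.py <<'E'
import numpy as np,cv2
def ray(cm,uv,z):
    uv=np.asarray(uv,float).reshape(-1,1,2)
    n=cv2.undistortPoints(uv,cm["camera_matrix"],np.array(cm["dist_coeffs"])).reshape(-1,2)
    d=np.c_[n[:,0],-n[:,1],-np.ones(len(n))]@cm["world_from_camera"][:3,:3].T
    o=cm["world_from_camera"][:3,3]
    return o+d*((z-o[2])/d[:,2])[:,None]
def blobs(im,box,minA=15):
    hsv=cv2.cvtColor(im,cv2.COLOR_RGB2HSV); out=[]
    R={"green":[(50,75)],"yellow":[(22,36)],"red":[(0,8),(172,180)],"blue":[(108,130)]}
    x0,y0,x1,y1=box
    for c,rs in R.items():
        m=sum(cv2.inRange(hsv,(a,140,80),(b,255,255)) for a,b in rs)
        k=np.zeros_like(m);k[y0:y1,x0:x1]=m[y0:y1,x0:x1]
        n,l,st,ce=cv2.connectedComponentsWithStats(k)
        for i in range(1,n):
            if st[i,4]>=minA: out.append((c,st[i,4],ce[i],st[i,:4]))
    return out
E
python3 - <<'E'
from plant import *
from h import *
z=np.load("s0.npz"); cm=camera_model("top")
for c,A,ce,bb in blobs(z["b"],(140,160,290,275)):
    print(c,A,ce.round(1),bb,ray(cm,[ce],.070)[0].round(4),ray(cm,[ce],.058)[0].round(4))
print("key",ray(cm,[(263,204)],.049).round(4),"hub",ray(cm,[(204,212)],.06).round(4))
print("ptr",ray(cm,[(155,223)],.041),"head",ray(cm,[(184,214)],.1))
for n,p,h in[("post",(160,180),.101),("tube",(171,141),.118),("beaker",(237,125),.082),("bottle",(302,207),.078),("cup0",(237,286),.024),("cup2",(189,296),.024)]: print(n,ray(cm,[p],h)[0].round(3))
s=get_state()
from scipy.spatial.transform import Rotation as R
print(R.from_quat(s["eef_rot"]).as_matrix().round(3))
E
```

```text
green 50 [191. 178.] [188 172   7  13] [ 0.645  -0.0785  0.07  ] [ 0.6482 -0.0773  0.058 ]
green 136 [197.1 193.8] [191 188  13  13] [ 0.6123 -0.09    0.07  ] [ 0.6151 -0.089   0.058 ]
yellow 77 [166.9 213.7] [160 211  14   6] [ 0.5747 -0.0301  0.07  ] [ 0.577  -0.0283  0.058 ]
red 149 [198.5 231.5] [192 225  14  14] [ 0.5374 -0.0915  0.07  ] [ 0.5392 -0.0905  0.058 ]
red 74 [193.9 247.3] [190 240   8  16] [ 0.5069 -0.0819  0.07  ] [ 0.5083 -0.0808  0.058 ]
blue 69 [232.9 188.7] [227 183  13  12] [ 0.6202 -0.1609  0.07  ] [ 0.6231 -0.1608  0.058 ]
blue 148 [219.9 199.7] [213 193  14  14] [ 0.5989 -0.1346  0.07  ] [ 0.6015 -0.1342  0.058 ]
key [[ 0.5915 -0.22    0.049 ]] hub [[ 0.5773 -0.1022  0.06  ]]
ptr [[ 0.56196477 -0.00156771  0.041     ]] head [[ 0.56714692 -0.06707197  0.1       ]]
post [ 0.635 -0.022  0.101]
tube [ 0.707 -0.045  0.118]
beaker [ 0.749 -0.173  0.082]
bottle [ 0.577 -0.294  0.078]
cup0 [ 0.432 -0.162  0.024]
cup2 [ 0.415 -0.066  0.024]
[[ 0.404 -0.915 -0.001]
 [-0.915 -0.404  0.001]
 [-0.002  0.    -1.   ]]
```

Request:
apply_moves --series '[{"x": -0.047,"y": -0.059,"fingers": -1},{"x": -0.047,"y": -0.059,"fingers": -1},{"x": -0.047,"y": -0.059,"fingers": -1},{"x": -0.047,"y": -0.059,"fingers": -1},{"x": -0.047,"y": -0.059,"fingers": -1},{"x": -0.047,"y": -0.059,"fingers": -1},{"x": -0.047,"y": -0.059,"fingers": -1},{"x": -0.047,"y": -0.059,"fingers": -1}]' --force 10

```text
schema error: expected keys x, y, z, wx, wy, wz, fingers
```

Request:
apply_moves --series '[{"x": -0.047,"y": -0.059,"z": 0,"wx": 0,"wy": 0,"wz": 0,"fingers": -1},{"x": -0.047,"y": -0.059,"z": 0,"wx": 0,"wy": 0,"wz": 0,"fingers": -1},{"x": -0.047,"y": -0.059,"z": 0,"wx": 0,"wy": 0,"wz": 0,"fingers": -1},{"x": -0.047,"y": -0.059,"z": 0,"wx": 0,"wy": 0,"wz": 0,"fingers": -1},{"x": -0.047,"y": -0.059,"z": 0,"wx": 0,"wy": 0,"wz": 0,"fingers": -1},{"x": -0.047,"y": -0.059,"z": 0,"wx": 0,"wy": 0,"wz": 0,"fingers": -1}]' --force 10

```text
clock: 0.85
tool_pos: [0.4223, -0.247, 0.2354]
eef_rot: [0.835, -0.551, -0.001, 0.001]
contact_force: [0.9, 0.4, 0.1]
opening: 0.346
```

Request:
apply_moves --series '[{"x": -0.047,"y": -0.058,"z": 0,"wx": 0,"wy": 0,"wz": 0,"fingers": -1},{"x": -0.047,"y": -0.058,"z": 0,"wx": 0,"wy": 0,"wz": 0,"fingers": -1},{"x": -0.047,"y": -0.058,"z": 0,"wx": 0,"wy": 0,"wz": 0,"fingers": -1},{"x": -0.03,"y": -0.036,"z": 0,"wx": 0,"wy": 0,"wz": 0,"fingers": -1},{"x": 0,"y": 0,"z": 0,"wx": 0,"wy": 0,"wz": 0,"fingers": -1}]'

```text
clock: 1.48
tool_pos: [0.5271, -0.042, 0.2343]
eef_rot: [0.837, -0.547, -0.002, -0.001]
contact_force: [-0.1, 0.3, 0.1]
opening: 0.007
```

Run:
```python
from plant import *
from h import *
s=get_state(); cm=camera_model("wrist")
a,d=snapshot("wrist"); cv2.imwrite("pics/w1.png",a[:,:,::-1])
print(s["tool_pos"].round(4),s["opening"])
for c,A,ce,bb in blobs(a,(0,0,512,384),40):
    print(c,A,ce.round(1),ray(cm,[ce],.072)[0].round(4),ray(cm,[ce],.058)[0].round(4))
```

```text
[ 0.5271 -0.042   0.2343] 0.007336926941260719
green 311 [339.7  72.4] [ 0.6441 -0.0761  0.072 ] [ 0.646  -0.0792  0.058 ]
green 596 [332.2 107.6] [ 0.6128 -0.0847  0.072 ] [ 0.6133 -0.0881  0.058 ]
yellow 317 [261.7 120.4] [ 0.5743 -0.0274  0.072 ] [ 0.573  -0.0283  0.058 ]
red 505 [300.  175.3] [ 0.5393 -0.0863  0.072 ] [ 0.5365 -0.0898  0.058 ]
red 329 [279.3 198.6] [ 0.5076 -0.0776  0.072 ] [ 0.5033 -0.0808  0.058 ]
red 494 [308.4 257.9] [ 0.456  -0.1383  0.072 ] [ 0.4494 -0.1442  0.058 ]
blue 566 [364.5 138.2] [ 0.5997 -0.1282  0.072 ] [ 0.5996 -0.1336  0.058 ]
blue 308 [400.4 131.8] [ 0.6198 -0.1578  0.072 ] [ 0.6206 -0.1645  0.058 ]
```

View pics/w1.png

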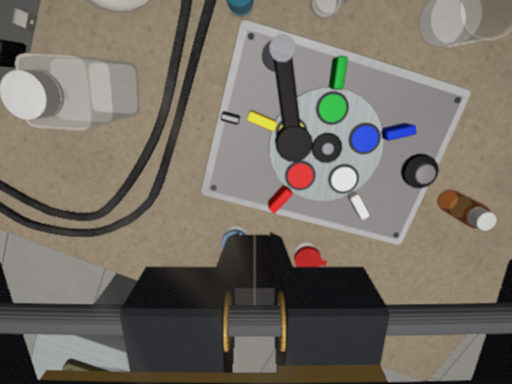

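The wrist view confirms it. The pointer is at (230,117), yellow beside it at (262,120), green at (340,72), red at (280,199) and the key at (420,170). The axis comes out at about (0.576, -0.101). Next I descend between yellow and red.

Request:
apply_moves --series '[{"x": -0.007,"y": -0.021,"z": 0.03,"wx": 0,"wy": 0,"wz": 0,"fingers": -1},{"x": 0,"y": 0,"z": 0.06,"wx": 0,"wy": 0,"wz": 0,"fingers": -1},{"x": 0,"y": 0,"z": 0.06,"wx": 0,"wy": 0,"wz": 0,"fingers": -1},{"x": 0,"y": 0,"z": 0.03,"wx": 0,"wy": 0,"wz": 0,"fingers": -1},{"x": 0,"y": 0,"z": 0,"wx": 0,"wy": 0,"wz": 0,"fingers": -1}]'

```text
clock: 2.15
tool_pos: [0.5369, -0.0425, 0.0868]
eef_rot: [0.833, -0.553, -0.001, 0.003]
contact_force: [-0.0, 0.6, 0.8]
opening: 0.006
```

Request:
apply_moves --series '[{"x": -0.014,"y": -0.011,"z": 0,"wx": 0,"wy": 0,"wz": 0,"fingers": -1},{"x": 0,"y": 0,"z": 0.02,"wx": 0,"wy": 0,"wz": 0,"fingers": -1},{"x": 0,"y": 0,"z": 0.01,"wx": 0,"wy": 0,"wz": 0,"fingers": -1},{"x": 0,"y": 0,"z": 0,"wx": 0,"wy": 0,"wz": 0,"fingers": -1}]'

```text
clock: 2.65
tool_pos: [0.5424, -0.0293, 0.064]
eef_rot: [0.832, -0.554, 0.001, 0.002]
contact_force: [-0.7, 0.5, 0.0]
opening: 0.002
```

Request:
apply_moves --series '[{"x": 0.0045,"y": 0.0165,"z": 0.005,"wx": 0,"wy": 0,"wz": 0,"fingers": -1},{"x": 0.0045,"y": 0.0165,"z": 0,"wx": 0,"wy": 0,"wz": 0,"fingers": -1},{"x": 0.009,"y": 0.0145,"z": 0,"wx": 0,"wy": 0,"wz": 0,"fingers": -1},{"x": 0.009,"y": 0.0145,"z": 0,"wx": 0,"wy": 0,"wz": 0,"fingers": -1}]'

```text
clock: 3.15
tool_pos: [0.504, -0.0703, 0.0607]
eef_rot: [0.833, -0.554, 0.003, 0.001]
contact_force: [4.3, 5.4, -0.7]
opening: 0.009
```

Request:
apply_moves --series '[{"x": 0.0133,"y": 0.01,"z": 0,"wx": 0,"wy": 0,"wz": 0,"fingers": -1},{"x": 0.0133,"y": 0.009,"z": 0,"wx": 0,"wy": 0,"wz": 0,"fingers": -1},{"x": 0.016,"y": 0.005,"z": 0,"wx": 0,"wy": 0,"wz": 0,"fingers": -1}]'

```text
clock: 3.52
tool_pos: [0.5017, -0.1073, 0.0616]
eef_rot: [0.834, -0.552, 0.004, -0.004]
contact_force: [1.2, 3.8, -0.4]
opening: 0.007
```

Request:
apply_moves --series '[{"x": 0.016,"y": 0.008,"z": 0,"wx": 0,"wy": 0,"wz": 0,"fingers": -1},{"x": 0.012,"y": 0.001,"z": 0,"wx": 0,"wy": 0,"wz": 0,"fingers": -1},{"x": 0.012,"y": 0.001,"z": 0,"wx": 0,"wy": 0,"wz": 0,"fingers": -1},{"x": 0,"y": 0,"z": 0,"wx": 0,"wy": 0,"wz": 0,"fingers": -1}]'

```text
clock: 4.03
tool_pos: [0.5049, -0.1458, 0.0612]
eef_rot: [0.833, -0.554, 0.003, -0.001]
contact_force: [0.2, -0.4, 0.4]
opening: 0.006
```

```bash
cat > look.py <<'E'
from plant import *
from h import *
import sys
s=get_state(); cm=camera_model("top")
b,_=snapshot("top"); cv2.imwrite("pics/%s.png"%sys.argv[1],cv2.resize(b[140:310,120:350,::-1],None,fx=3,fy=3))
print(s["clock"],s["tool_pos"].round(4),s["contact_force"].round(1))
C=np.array([.576,-.101])
for c,A,ce,bb in blobs(b,(140,160,290,275)):
    for z in(.07,.058):
        p=ray(cm,[ce],z)[0]; v=p[:2]-C; r=np.hypot(*v)
        if (z==.07)==(r>.055): print(c,A,ce.round(1),p.round(4),"r %.3f ang %.1f"%(r,np.degrees(np.arctan2(v[1],v[0]))))
E
python3 look.py t2
```

```text
4.025 [ 0.5049 -0.1458  0.0612] [ 0.2 -0.4  0.4]
blue 60 [195.8 176.5] [ 0.6477 -0.088   0.07  ] r 0.073 ang 10.3
blue 24 [200.8 188.5] [ 0.6258 -0.0966  0.058 ] r 0.050 ang 5.1
```

View pics/t2.png

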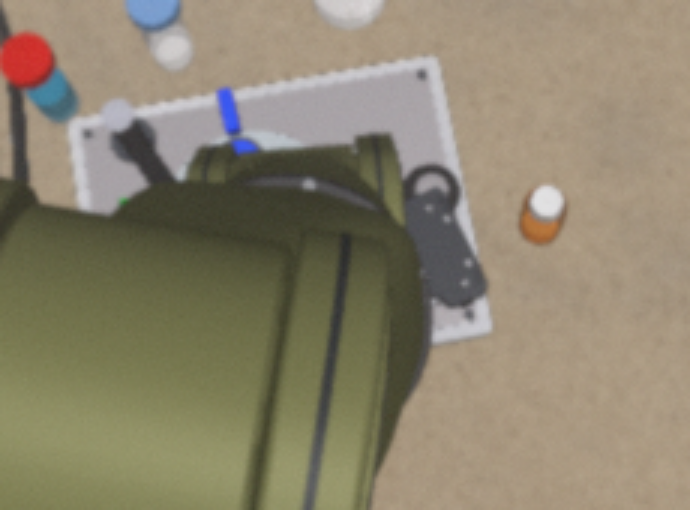

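Blue is at about 10° and should reach about 26°, so the wheel is not yet home. I push on a little.

Request:
apply_moves --series '[{"x": 0.011,"y": -0.004,"z": 0,"wx": 0,"wy": 0,"wz": 0,"fingers": -1},{"x": 0.009,"y": -0.006,"z": 0,"wx": 0,"wy": 0,"wz": 0,"fingers": -1},{"x": 0,"y": 0,"z": 0,"wx": 0,"wy": 0,"wz": 0,"fingers": -1}]'

```text
clock: 4.45
tool_pos: [0.5193, -0.1574, 0.0613]
eef_rot: [0.833, -0.553, 0.003, -0.001]
contact_force: [0.8, -0.6, 0.0]
opening: 0.004
```

```bash
python3 look.py t3
```

```text
4.45 [ 0.5193 -0.1574  0.0613] [ 0.8 -0.6  0. ]
blue 59 [187.1 179.9] [ 0.6413 -0.0706  0.07  ] r 0.072 ang 25.0
```

Blue is now at 25°, which means green is at about the pointer. I back off, rise, and move aside to check.

Request:
apply_moves --series '[{"x": -0.015,"y": 0.006,"z": 0,"wx": 0,"wy": 0,"wz": 0,"fingers": -1},{"x": 0,"y": 0,"z": -0.03,"wx": 0,"wy": 0,"wz": 0,"fingers": -1},{"x": 0,"y": 0,"z": -0.06,"wx": 0,"wy": 0,"wz": 0,"fingers": -1},{"x": 0.03,"y": 0.02,"z": -0.06,"wx": 0,"wy": 0,"wz": 0,"fingers": -1},{"x": 0.06,"y": 0.03,"z": -0.01,"wx": 0,"wy": 0,"wz": 0,"fingers": -1},{"x": 0.06,"y": 0.03,"z": 0,"wx": 0,"wy": 0,"wz": 0,"fingers": -1},{"x": 0.05,"y": 0.03,"z": 0,"wx": 0,"wy": 0,"wz": 0,"fingers": -1},{"x": 0,"y": 0,"z": 0,"wx": 0,"wy": 0,"wz": 0,"fingers": -1}]'

```text
clock: 5.5
tool_pos: [0.4856, -0.3252, 0.1917]
eef_rot: [0.836, -0.548, -0.001, -0.0]
contact_force: [-0.1, 0.2, 1.4]
opening: 0.005
```

```bash
python3 look.py t4
```

```text
5.5 [ 0.4856 -0.3252  0.1917] [-0.1  0.2  1.4]
green 66 [167.5 218.2] [ 0.5657 -0.0312  0.07  ] r 0.071 ang 98.4
yellow 145 [201. 232.] [ 0.538  -0.0953  0.058 ] r 0.038 ang 171.5
yellow 75 [198.5 248.3] [ 0.5046 -0.0907  0.07  ] r 0.072 ang 171.8
red 145 [222.3 220.8] [ 0.5588 -0.1377  0.058 ] r 0.041 ang -115.0
red 71 [237.3 227.6] [ 0.5422 -0.1669  0.07  ] r 0.074 ang -117.1
blue 59 [187.1 179.9] [ 0.6413 -0.0706  0.07  ] r 0.072 ang 25.0
blue 142 [195.  194.9] [ 0.6131 -0.0847  0.058 ] r 0.041 ang 23.7
```

View pics/t4.png

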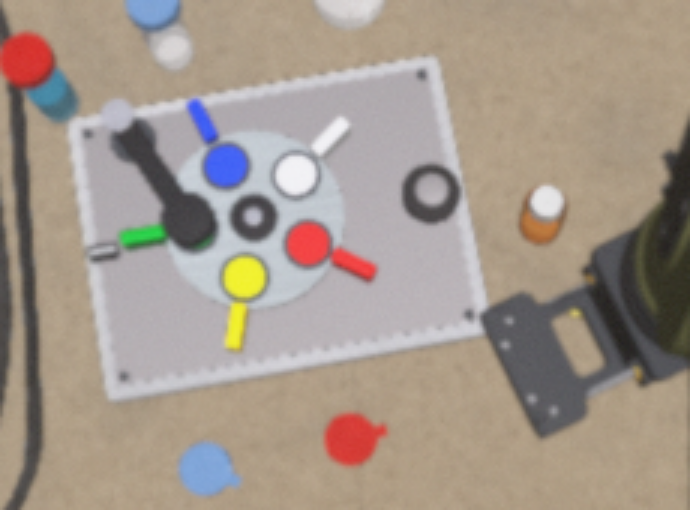

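Green lies in line with the pointer: the tab is at crop (142,236) and the white line at (101,252), 98.4° against about 98° for the pointer. The key is at (431,190) and the unit's corners have not moved. Next I go over the key, at about (0.593, -0.2205).

Request:
apply_moves --series '[{"x": -0.022,"y": -0.058,"z": 0,"wx": 0,"wy": 0,"wz": 0,"fingers": -1},{"x": -0.022,"y": -0.058,"z": 0,"wx": 0,"wy": 0,"wz": 0,"fingers": -1},{"x": -0.022,"y": -0.058,"z": 0.01,"wx": 0,"wy": 0,"wz": 0,"fingers": -1},{"x": -0.003,"y": -0.007,"z": 0.06,"wx": 0,"wy": 0,"wz": 0,"fingers": -1},{"x": 0,"y": 0,"z": 0.04,"wx": 0,"wy": 0,"wz": 0,"fingers": -1},{"x": 0,"y": 0,"z": 0,"wx": 0,"wy": 0,"wz": 0,"fingers": -1}]'

```text
clock: 6.3
tool_pos: [0.5988, -0.1919, 0.101]
eef_rot: [0.842, -0.54, -0.005, -0.005]
contact_force: [0.9, -0.6, -0.9]
opening: 0.008
```

Request:
apply_moves --series '[{"x": 0.029,"y": 0.022,"z": 0,"wx": 0,"wy": 0,"wz": 0,"fingers": -1},{"x": 0,"y": 0,"z": 0.03,"wx": 0,"wy": 0,"wz": 0,"fingers": -1},{"x": 0,"y": 0,"z": 0,"wx": 0,"wy": 0,"wz": 0,"fingers": -1}]'

```text
clock: 6.68
tool_pos: [0.5937, -0.2163, 0.0802]
eef_rot: [0.843, -0.538, -0.004, -0.006]
contact_force: [-0.2, 1.5, -0.1]
opening: 0.004
```

Request:
apply_moves --series '[{"x": 0.005,"y": 0.002,"z": 0.01,"wx": 0,"wy": 0,"wz": 0,"fingers": -1},{"x": 0,"y": 0,"z": 0.012,"wx": 0,"wy": 0,"wz": 0,"fingers": -1},{"x": 0,"y": 0,"z": 0.007,"wx": 0,"wy": 0,"wz": 0,"fingers": -1},{"x": 0,"y": 0,"z": 0,"wx": 0,"wy": 0,"wz": 0,"fingers": -1}]'

```text
clock: 7.18
tool_pos: [0.5958, -0.2199, 0.0589]
eef_rot: [0.844, -0.537, -0.002, -0.007]
contact_force: [-1.3, 0.4, -0.5]
opening: 0.009
```

Run:
```python
from plant import *
from h import *
print(get_state()["tool_pos"].round(4))
a,_=snapshot("wrist"); b,_=snapshot("scene")
cv2.imwrite("pics/c5.png",np.hstack([cv2.resize(a[:,:,::-1],(400,300)),cv2.resize(b[150:300,160:360,::-1],(400,300))]))
```

```text
[ 0.5958 -0.2199  0.0589]
```

View pics/c5.png

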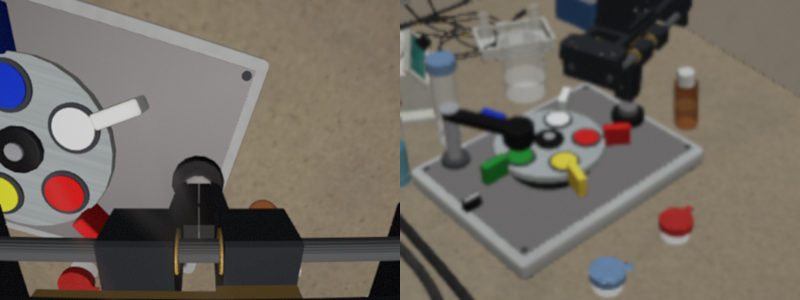

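The wrist view shows the fingertips centred over the key at (200,185), and the scene view agrees. Now I press.

Request:
apply_moves --series '[{"x": 0,"y": 0,"z": 0.008,"wx": 0,"wy": 0,"wz": 0,"fingers": -1},{"x": 0,"y": 0,"z": 0.005,"wx": 0,"wy": 0,"wz": 0,"fingers": -1},{"x": 0,"y": 0,"z": 0.004,"wx": 0,"wy": 0,"wz": 0,"fingers": -1}]'

```text
clock: 7.65
tool_pos: [0.5965, -0.2199, 0.0455]
eef_rot: [0.843, -0.537, -0.002, -0.007]
contact_force: [-0.6, -0.2, 3.2]
opening: 0.009
```

Request:
apply_moves --series '[{"x": 0,"y": 0,"z": 0.004,"wx": 0,"wy": 0,"wz": 0,"fingers": -1},{"x": 0,"y": 0,"z": 0.003,"wx": 0,"wy": 0,"wz": 0,"fingers": -1},{"x": 0,"y": 0,"z": 0.003,"wx": 0,"wy": 0,"wz": 0,"fingers": -1}]'

```text
clock: 8.02
tool_pos: [0.5966, -0.22, 0.0442]
eef_rot: [0.843, -0.537, -0.001, -0.006]
contact_force: [-5.2, 1.4, 19.5]
opening: 0.006
```

The force rose to 19.5 N at z = 0.044, so the key is at its stop. I let it up and retreat.

Request:
apply_moves --series '[{"x": 0,"y": 0,"z": -0.01,"wx": 0,"wy": 0,"wz": 0,"fingers": -1},{"x": 0,"y": 0,"z": -0.03,"wx": 0,"wy": 0,"wz": 0,"fingers": -1},{"x": 0,"y": 0,"z": -0.06,"wx": 0,"wy": 0,"wz": 0,"fingers": -1},{"x": 0,"y": 0,"z": -0.07,"wx": 0,"wy": 0,"wz": 0,"fingers": -1},{"x": 0.03,"y": 0.06,"z": -0.02,"wx": 0,"wy": 0,"wz": 0,"fingers": -1},{"x": 0.03,"y": 0.06,"z": 0,"wx": 0,"wy": 0,"wz": 0,"fingers": -1},{"x": 0.03,"y": 0.06,"z": 0,"wx": 0,"wy": 0,"wz": 0,"fingers": -1},{"x": 0,"y": 0,"z": 0,"wx": 0,"wy": 0,"wz": 0,"fingers": -1}]'

```text
clock: 9.02
tool_pos: [0.4948, -0.3517, 0.1991]
eef_rot: [0.844, -0.536, 0.001, -0.006]
contact_force: [-1.0, 0.1, 0.2]
opening: 0.007
```

```bash
python3 look.py t6
python3 - <<'E'
from plant import *
from h import *
b,_=snapshot("scene"); cv2.imwrite("pics/c6.png",np.hstack([cv2.resize(cv2.imread("pics/t6.png"),(400,300)),cv2.resize(b[150:300,160:360,::-1],(400,300))]))
E
```

```text
9.025 [ 0.4948 -0.3517  0.1991] [-1.   0.1  0.2]
green 66 [167.5 218.2] [ 0.5657 -0.0312  0.07  ] r 0.071 ang 98.4
yellow 145 [201. 232.] [ 0.538  -0.0953  0.058 ] r 0.038 ang 171.5
yellow 76 [198.4 248.3] [ 0.5047 -0.0907  0.07  ] r 0.072 ang 171.8
red 145 [222.3 220.8] [ 0.5588 -0.1377  0.058 ] r 0.041 ang -115.0
red 71 [237.3 227.6] [ 0.5422 -0.1669  0.07  ] r 0.074 ang -117.1
blue 59 [187.1 179.9] [ 0.6413 -0.0706  0.07  ] r 0.072 ang 25.0
blue 142 [195.  194.9] [ 0.6131 -0.0847  0.058 ] r 0.041 ang 23.7
```

View pics/c6.png

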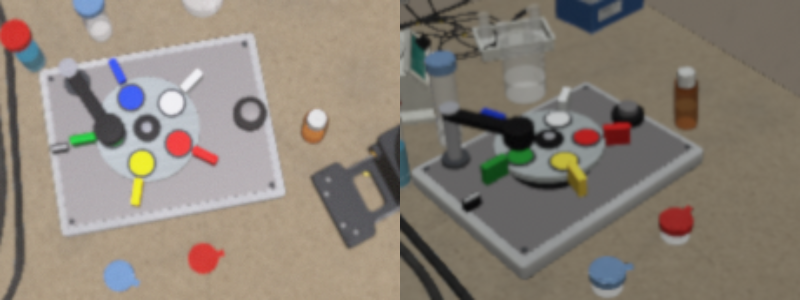

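Green is still at the pointer, with the tab at (83,139) and the line at (60,148). The key is up at (250,113), the unit and bystanders are unmoved, and the arm is clear. I hand in.

```bash
python3 -c "
from plant import *
print(finish_job())"
```

```text
the job is handed in; nothing more can be done
None
```

The green tab is set at the index pointer and the grey key has been pressed fully down and released. The job is handed in at about 9 s of the 58 s allowed; no verdict was given.

- **Wheel:** With shut fingers I pushed the red tab anticlockwise by one step. The last check put the green tab at 98.4°, against about 98° for the pointer. The reading was identical before and after the key press.
- **Forces:** Contact while pushing the wheel read about 7 N at most at the ends of the moves, against the 25 N limit. I did not record the force between those readings.
- **Key:** It reached its stop at a fingertip height of 0.044 m with 19.5 N on it. In the last pictures it looks up again, judged by eye rather than measured.
- **Surroundings:** The filter unit and all bystanders look unmoved in the final views, and the arm stands clear.

One thing was off at the start: the wheel sat about 7° from its click position, more than the stated 0.05 rad. It made no difference to the result.

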